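# Let the seed balls out of the lever hopper

### The arm

A 6-joint arm with a two-finger parallel gripper is mounted at the origin on the work surface. World frame = base frame: x ahead of the robot, y to its left, z up, the work surface at z = 0. Lengths are in m, angles in rad, forces in N, time in s.
With the tool pointing down it reaches from about 0.275 to 0.975 m from the base axis. Payload 8.4 kg.
Tool frame: the origin (TCP) lies on the mounting face of the last link; the fingertips stand 190 mm ahead of it and the grasp point (between the pads) lies manip.tcp_to_grasp ahead of it (manip.tcp_to_grasp is the distance from the TCP to the grasp point, in m); y points along the fingers, x is the direction in which the jaws open and shut, and the axes are right-handed (so a half turn about y gives the same grasp; the last joint's range is limited). The gripper opens to 92 mm and grips with 3 to 60 N. Pads are 20 mm wide; open, the fingers measure 128 mm over their backs; the gripper's body (75 mm by 189 mm) begins 69 mm behind the grasp point.
Start: joints at [-1.167, 0.353, 1.633, -0, 1.155, -0.002], TCP at [0.247, -0.574, 0.405] pointing down, gripper open.
Joint ranges: [-2.63, 2.63], [-0.92, 2.1], [0.06, 2.66], [-1.3, 4.44], [0, 2.69], [-3.02, 3.02]. Speed limits (rad/s): [2.22, 2.22, 2.79, 3.14, 3.14, 3.14].

### API

Orientations are given as a unit quaternion [x, y, z, w].
In Python, from cell import manip gives the robot as it stands.
- The arm moves only by the tool jog_arm, never from a script. Its argument "commands" is a list of rows, each a list of 3 entries, a list of its own where there are three numbers: the turn, a rotation vector about the tool's x, y, z in rad, then the shift along the tool's x, y, z in mm, then the opening, from 0 (shut) to 1 (fully open). A call has 1 to 8 rows; each row shifts and turns the commanded pose from where the row before left it, along the tool's axes as they then stand; what a row does not reach is not made up. A row lasts 1/8 s, in which the tool goes at most 62.5 mm and 10.7 degrees, less where a joint would pass 70% of its speed; a pose out of reach is approached as far as the arm can. A call with a gripper value outside its range is refused whole. The fingers move at their own pace and stop on an object; "newtons" is the grip in N (left out, the last holds). Time passes only in rows, so rows that do not move let the fingers close. It gives the time, the measured TCP pose, the force and the opening at its end, in the units of the state.
- manip.read_state(): the state, without advancing time (a new reading comes with each control period).
- manip.read_camera(name): name is "side" or "top" or "wrist"; returns a dict with "image" (384x512x3 uint8, blue, green, red), "depth" (384x512 float32, m along the optical axis (not along the pixel's ray), 0 where there is no reading), "intrinsics" (3x3 intrinsics, pixels), "extrinsics" (4x4, takes a point from world to camera coordinates). Camera axes: x right, y down, z forward; pixel columns grow to the right and rows downward; lengths in m; the calibration is good to about 2 mm. The wrist camera is an equidistant fisheye: a pixel r from the principal point sees the ray r / f radians off the axis. A picture is of the moment at which its call begins.
- manip.finish_job(): hands the job in, once; it reports no verdict.
The state is a dict: "t": time; "joint_positions": joint angles; "qd": joint speeds; "joint_torque": joint torques, N m; "eef_pos": TCP position; "eef_rot": TCP orientation; "contact_force": force on the tool from outside, world axes, zero at the start; "torque": the same for the moment, N m; "gripper_width": opening from 0.0 (shut) to 1.0 (fully open).
Only numpy, scipy, OpenCV 4.12 (cv2) and the standard library are available. Lean on these libraries where they do the work, as an engineer would, in place of code of your own. Each camera call takes 0.05 s, during which the arm holds its last target.

### The job

Press the hopper's lever right down with a fingertip so that its lid swings wide open, and keep it down until all three clay seed balls have rolled into the black tray; then ease the lever back up slowly so that the lid comes down gently without slamming, and leave the lid shut. Work it by the lever alone: do not touch the lid or the balls, lift nothing, and leave the tray, bowl, jar and brush where they are.

Things in the scene. Friction and masses are not known exactly. Their poses are not given: they have to be found in the camera images.
- hopper: Fixed aluminium dispenser on a dark base plate 130 x 270 x 10 mm; origin on the work surface, z up, 15 mm to -y of the plate's centre. An open-topped chute 43 mm wide, top edges 105 to 140 mm high, slopes down along its y axis to the lid at the -y end; the lever sticks out at the +y end. A steel rod along its +x side links the two; nothing is higher than 190 mm. Yaw varies.
- lever_pad (a point): Centre of the top face of the lever's black rubber pad, 36 mm (hopper's x) x 42 mm. The lever slopes up 15 degrees towards the hopper's +y at rest; its hinge, parallel to the hopper's x, is at (0, +100, +140) mm in the hopper's frame, 95 mm from the pad. Pad top about 171 mm above the work surface at rest, 132 mm fully down: it moves almost straight down, free below.
- lever (a joint): Lever angle in rad: 0 at rest (up), 0.42 fully down, at a firm stop. A return spring pushes it up; at the pad it takes about 3 N to start and about 6 N to hold it fully down. Let go, it snaps back and slams the lid.
- lid (a joint): Lid angle in rad: 0 shut (hanging), 1.15 wide open. It always equals 2.74 times the lever angle.
- lid_edge (a point): Middle of the lower edge of the lid, an aluminium flap 44 mm wide and 50 mm high that closes the chute's mouth; it is hinged along its top edge, parallel to the hopper's x axis, 114 mm above the work surface, and swings outwards and up, towards the hopper's -y.
- tray: Loose open black plastic tray, outside 170 mm (its x) x 210 mm (its y) x 45 mm high, walls 5 mm. Origin: centre of its underside. It stands on the work surface under the chute's mouth.
- ball0_center (a point): Centre of the lowest of three alike terracotta-brown clay seed balls, 32 mm in diameter, about 28 g; it leans against the inside of the shut lid.
- ball1_center (a point): Centre of the second seed ball in the chute, behind the lowest.
- ball2_center (a point): Centre of the third and highest seed ball in the chute.
- bowl: Bystander: loose white bowl, 120 mm across the rim, 42 mm high; origin at the centre of its underside.
- jar: Bystander: loose closed jar, 52 mm in diameter, 80 mm high; origin at the centre of its underside.
- brush: Bystander: loose hand brush 200 mm long, 42 mm wide, 20 mm high, lying on the work surface beside the tray, its length along its own x axis; origin at the middle of its underside.
There are look-alikes about, which are no part of the job. Leave any blue look-alike of the part that bears ball1_center alone. What is shaped like the part that bears ball0_center but turquoise is not meant.

How it is judged:
On the way:
1. with the lid held wide open (1.0 rad or more), by the fingers on the lever, all three seed balls are in the tray (x of ball0_center in the frame of tray between -0.08 and 0.08 m and y of ball0_center in the frame of tray between -0.1 and 0.1 m and z of each of ball0_center, ball1_center, ball2_center in the frame of tray below 0.045 m and x of ball1_center in the frame of tray between -0.08 and 0.08 m and y of ball1_center in the frame of tray between -0.1 and 0.1 m and x of ball2_center in the frame of tray between -0.08 and 0.08 m and y of ball2_center in the frame of tray between -0.1 and 0.1 m and value of joint lid above 1 rad and contact force between the fingers and lever above 1 N), for 0.2 s.
At the end, for the whole second after the job is handed in: All three balls lie within the tray's walls, hardly moving (under 0.15 m/s), and the lid is shut (under 0.05 rad) with the lever up (under 0.02 rad) (x of ball0_center in the frame of tray between -0.08 and 0.08 m and y of ball0_center in the frame of tray between -0.1 and 0.1 m and z of each of ball0_center, ball1_center, ball2_center in the frame of tray below 0.045 m and x of ball1_center in the frame of tray between -0.08 and 0.08 m and y of ball1_center in the frame of tray between -0.1 and 0.1 m and x of ball2_center in the frame of tray between -0.08 and 0.08 m and y of ball2_center in the frame of tray between -0.1 and 0.1 m and value of joint lid below 0.05 rad and value of joint lever below 0.02 rad and linear speed of each of ball0, ball1, ball2 below 0.15 m/s); the robot touches nothing.
It fails at once if the lid slams: it falls faster than 3 rad/s between 0.5 and 0.12 rad (value of joint lid between 0.12 and 0.5 rad and velocity of joint lid below -3 rad/s).
It fails at once if the robot touches the lid or a seed ball (contact force between any of the fingers, the arm and lid above 0.5 N or contact force between any of the fingers, the arm and ball0 above 0.5 N or contact force between any of the fingers, the arm and ball1 above 0.5 N or contact force between any of the fingers, the arm and ball2 above 0.5 N).
It fails at once if a seed ball is lifted above the chute (height (world z) of any of ball0_center, ball1_center, ball2_center above 0.16 m).
It fails at once if the tray is shifted by more than 20 mm (distance of tray from where it was at the start of the episode above 0.02 m).
It fails at once if the bowl, jar or brush is moved by more than 20 mm (distance of any of bowl, jar, brush from where it was at the start of the episode above 0.02 m).
It also fails if it takes over 43 s, if anything falls off the work surface, if the arm or the gripper's body presses on something with over 40 N, if the wrist force passes 120 N, or if a joint passes its speed limit or range.

## Working session

There is one attempt and no reset: what is moved stays moved. The work goes in short steps, Python scripts to look and compute and a tool call to move; the robot and the scene stay as the last step left them, time stands still between calls to the robot, and variables do not carry over. Pictures are saved under pics/ and viewed, and the job is handed in when it is done.

Besides the shell and the picture viewer there is one more tool, called after ">>>" as name(argument=value, ...) on one line, values as JSON. jog_arm: Moves the arm, as the interface text tells. Its arguments: {"type":"object","properties":{"commands":{"type":"array","items":{"type":"array"}},"newtons":{"type":"number"}},"required":["commands"]}

```bash
mkdir -p pics; ls; python3 - <<'E'
from cell import manip
import cv2,numpy as np,pickle
s=manip.read_state();print(s['t'],s['eef_pos'],s['eef_rot'],s['gripper_width'],manip.tcp_to_grasp)
d={}
for n in("side","top","wrist"):
    c=manip.read_camera(n);d[n]=c;cv2.imwrite(f"pics/{n}0.png",c["image"])
pickle.dump(d,open("c0.pkl","wb"))
E
```

```text
pics
0.0 [ 0.2466398  -0.57403279  0.40397971] [-0.59024009  0.38938413 -0.3885811   0.59076337] 0.9978592597594066 0.1714
```

```bash
python3 -c "
import cv2,numpy as np
a=cv2.imread('pics/top0.png');cv2.imwrite('pics/top0b.png',cv2.resize(a,(768,576)))
a=cv2.imread('pics/side0.png');cv2.imwrite('pics/side0b.png',cv2.resize(a,(768,576)))"
```

```text
(no output)
```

View pics/top0b.png

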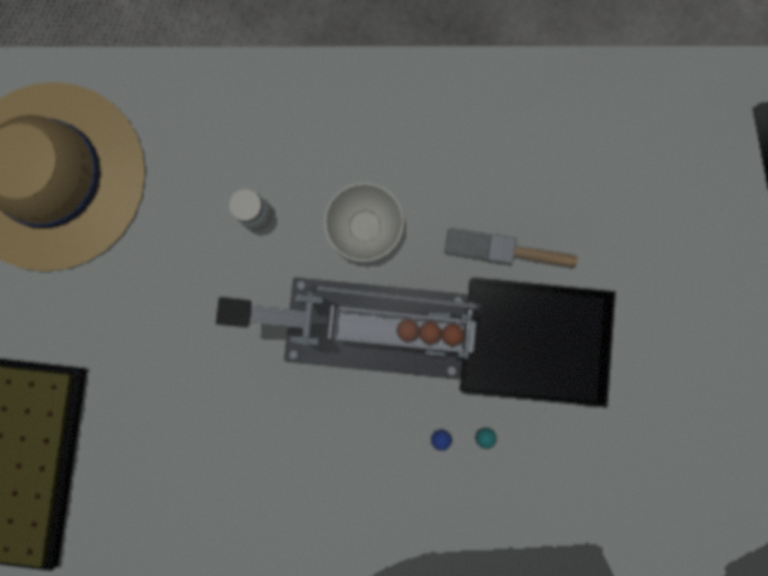

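View pics/side0b.png

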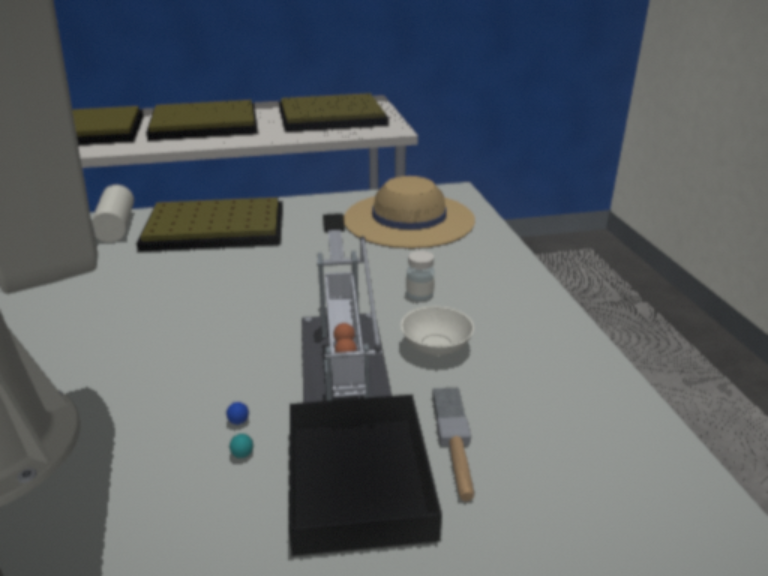

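The top view (768-wide) shows the hopper's black pad at (234,312), with its three brown balls at (408–453,330) and the tray at (538,342). The blue ball (441,440) and turquoise ball (486,438) are the look-alikes, lying loose on the table. The only lever pad is at (234,312), at the hopper end away from the tray.

```bash
cat > h.py <<'E'
import numpy as np,cv2
def cast(c,u,v,z):
    K=c["intrinsics"];T=c["extrinsics"];R=T[:3,:3];t=T[:3,3]
    d=R.T@np.linalg.inv(K)@np.array([u,v,1.]);o=-R.T@t
    return o+d*(z-o[2])/d[2]
def pt(c,u,v,D):
    K=c["intrinsics"];T=c["extrinsics"]
    p=np.linalg.inv(K)@np.array([u,v,1.])*D
    return T[:3,:3].T@(p-T[:3,3])
E
python3 - <<'E'
import pickle,numpy as np,cv2
from h import *
d=pickle.load(open("c0.pkl","rb"));c=d["top"];im=c["image"]
print("campos",-c["extrinsics"][:3,:3].T@c["extrinsics"][:3,3])
def blob(c,m,seed):
    n,l,s,ce=cv2.connectedComponentsWithStats(m.astype(np.uint8));k=l[seed[1],seed[0]];print("blob",k,s[k],ce[k]);return l==k
g=im.max(2)
mk=blob(c,g<45,(156,208))
v,u=np.nonzero(mk);P=np.array([pt(c,a,b,c["depth"][b,a]) for a,b in zip(u,v)])
print("pad top depth med",np.median(P,0),P.min(0),P.max(0))
print("pad cast",cast(c,u.mean(),v.mean(),.171), cv2.minAreaRect(np.array([cast(c,a,b,.171)[:2] for a,b in zip(u,v)],np.float32)))
hsv=cv2.cvtColor(im,cv2.COLOR_BGR2HSV)
m=((hsv[...,0]<10)&(hsv[...,1]>120))
n,l,s,ce=cv2.connectedComponentsWithStats(m.astype(np.uint8));
for k in range(1,n):
    if s[k][4]>20: print("brown",ce[k],s[k],cast(c,*ce[k],.1))
for q in[(301,285),(293,354),(459,300),(452,371)]: print("bolt",q,cast(c,q[0]/1.5,q[1]/1.5,.012))
for q in[(318,288),(478,304)]: print("rod",q,pt(c,q[0]/1.5,q[1]/1.5,c["depth"][int(q[1]/1.5),int(q[0]/1.5)]))
c=d["side"];g=c["image"].max(2);mk=blob(c,g<50,(222,148))
v,u=np.nonzero(mk);print("side pad cast",cast(c,u.mean(),v.mean(),.168), u.min(),u.max(),v.min(),v.max())
P=np.array([pt(c,a,b,c["depth"][b,a]) for a,b in zip(u,v)]);print(np.median(P,0))
x=c["image"][110:190,170:270];cv2.imwrite("pics/sc.png",cv2.resize(x,None,fx=6,fy=6))
x=d["top"]["image"][180:260,130:250];cv2.imwrite("pics/tc.png",cv2.resize(x,None,fx=6,fy=6))
E
```

```text
campos [0.49153196 0.04733418 0.93734217]
blob 10 [145 199  22  18 317] [155.46687697 207.63722397]
pad top depth med [0.5205191  0.25475414 0.17105738] [0.49153196 0.04733418 0.16139433] [0.53711378 0.27365487 0.93734217]
pad cast [0.52104926 0.25493467 0.171     ] ((0.5211085677146912, 0.2545611560344696), (0.0389723964035511, 0.029981480911374092), 84.82648468017578)
brown [301.44791667 223.09375   ] [296 217  12  12  96] [ 0.49486552 -0.02783295  0.1       ]
brown [287.22916667 222.04166667] [283 218   8   9  48] [0.49672567 0.00128392 0.1       ]
bolt (301, 285) [0.56857558 0.19492798 0.012     ]
bolt (293, 354) [0.46351999 0.20494567 0.012     ]
bolt (459, 300) [ 0.54772131 -0.04598538  0.012     ]
bolt (452, 371) [ 0.44068263 -0.03555714  0.012     ]
rod (318, 288) [0.55064644 0.14614381 0.18451081]
rod (478, 304) [ 0.53561973 -0.05947373  0.1274351 ]
blob 6 [216 144  13  10 101] [221.92079208 147.82178218]
side pad cast [0.52073242 0.25492064 0.168     ] 216 228 144 153
[0.52042089 0.2510927  0.16976135]
```

View pics/tc.png

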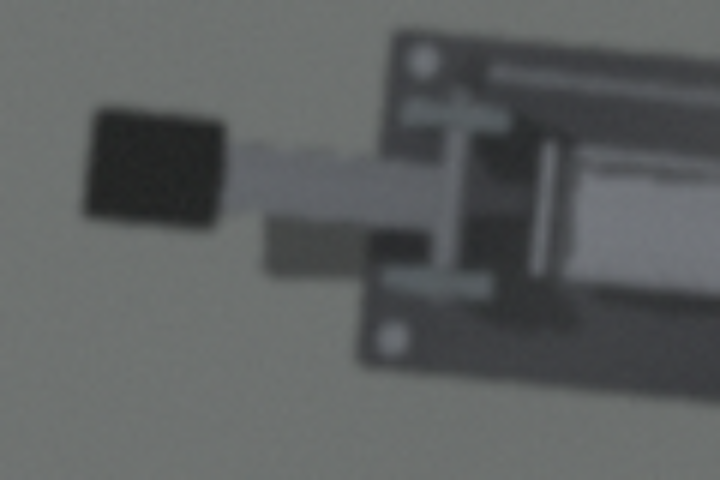

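```bash
cat >> h.py <<'E'
from scipy.spatial.transform import Rotation as R
def todo(target,yaw_x=None):
    from cell import manip
    s=manip.read_state();r=R.from_quat(s["eef_rot"]);p=np.array(s["eef_pos"])
    print("t",s["t"],"p",p.round(4),"F",np.round(s["contact_force"],1),"w",s["gripper_width"],"\n",r.as_matrix().round(3))
    # desired: z down, tool x along hopper +-x
    for sg in (1,-1):
        x=sg*np.array([np.cos(yaw_x),np.sin(yaw_x),0]);z=np.array([0,0,-1.]);g=R.from_matrix(np.c_[x,np.cross(z,x),z])
        print("turn",sg,(r.inv()*g).as_rotvec().round(4),"shift if now",(r.inv().apply(target-p)*1000).round(1),"after turn",(g.inv().apply(target-p)*1000).round(1))
E
python3 -c "
from h import *
todo(np.array([.521,.257,.390]),-.0865)"
```

```text
t 0.15 p [ 0.2467 -0.5741  0.4041] F [0.1 0.6 0.1] w 0.9979001958173146 
 [[ 0.395 -0.     0.919]
 [-0.919  0.001  0.395]
 [-0.001 -1.     0.   ]]
turn 1 [-1.4033 -0.8387 -0.8402] shift if now [-655.3   14.9  580.1] after turn [ 201.5 -851.7   14.1]
turn -1 [-0.9337  1.5622  1.5611] shift if now [-655.3   14.9  580.1] after turn [-201.5  851.7   14.1]
```

"y along the fingers" is the approach axis (it points down), so I turn about tool y: −1.077 rad, while rising 40 mm and shutting the jaws.

>>> jog_arm(commands=[[[0, -0.135, 0], [0, -5, 0], 0], [[0, -0.135, 0], [0, -5, 0], 0], [[0, -0.135, 0], [0, -5, 0], 0], [[0, -0.135, 0], [0, -5, 0], 0], [[0, -0.135, 0], [0, -5, 0], 0], [[0, -0.135, 0], [0, -5, 0], 0], [[0, -0.135, 0], [0, -5, 0], 0], [[0, -0.135, 0], [0, -5, 0], 0]], newtons=20)

```text
t: 1.15
eef_pos: [0.2467, -0.5741, 0.4445]
eef_rot: [-0.706, 0.029, -0.028, 0.707]
contact_force: [0.4, -0.6, -0.6]
gripper_width: 0.153
```

```bash
sed -i 's/g=R.from_matrix(np.c_\[x,np.cross(z,x),z\])/g=R.from_matrix(np.c_[x,z,np.cross(x,z)])/' h.py; python3 -c "
from h import *
todo(np.array([.521,.257,.440]),-.0865)"
```

```text
t 1.15 p [ 0.2467 -0.5741  0.4445] F [ 0.4 -0.6 -0.6] w 0.1530586728615381 
 [[ 0.997 -0.     0.08 ]
 [-0.08   0.001  0.997]
 [-0.    -1.     0.001]]
turn 1 [-0.0006  0.006  -0.0003] shift if now [206.6   5.  850.5] after turn [201.5   4.5 851.7]
turn -1 [-5.0000e-04 -3.1356e+00  1.0000e-03] shift if now [206.6   5.  850.5] after turn [-201.5    4.5 -851.7]
```

>>> jog_arm(commands=[[[0, 0, 0], [20, 0, 40], 0], [[0, 0, 0], [20, 0, 50], 0], [[0, 0, 0], [20, 0, 50], 0], [[0, 0, 0], [20, 0, 50], 0], [[0, 0, 0], [20, 0, 50], 0], [[0, 0, 0], [20, 0, 50], 0], [[0, 0, 0], [20, 0, 50], 0], [[0, 0, 0], [20, 0, 50], 0]])

```text
t: 2.15
eef_pos: [0.4397, -0.1976, 0.4447]
eef_rot: [0.706, -0.03, 0.03, -0.706]
contact_force: [1.0, -0.2, 0.9]
gripper_width: 0.002
```

>>> jog_arm(commands=[[[0, 0, 0], [10, 0, 50], 0], [[0, 0, 0], [10, 0, 50], 0], [[0, 0, 0], [10, 0, 50], 0], [[0, 0, 0], [8, 0, 50], 0], [[0, 0, 0], [5, 0, 50], 0], [[0, 0, 0], [3, 0, 50], 0], [[0, 0, 0], [0, 0, 50], 0], [[0, 0, 0], [0, 0, 50], 0]])

```text
t: 3.15
eef_pos: [0.5189, 0.1971, 0.4445]
eef_rot: [0.707, -0.03, 0.03, -0.706]
contact_force: [0.8, -0.4, -0.1]
gripper_width: 0.005
```

```bash
python3 -c "
from h import *
todo(np.array([.521,.257,.390]),-.0865)"
```

```text
t 3.15 p [0.5189 0.1971 0.4445] F [ 0.8 -0.4 -0.1] w 0.005252925540955846 
 [[ 0.996 -0.     0.085]
 [-0.085 -0.     0.996]
 [-0.    -1.    -0.   ]]
turn 1 [ 0.0002  0.0016 -0.0002] shift if now [-3.  54.5 59.9] after turn [-3.1 54.5 59.9]
turn -1 [-2.00e-04 -3.14e+00 -3.00e-04] shift if now [-3.  54.5 59.9] after turn [  3.1  54.5 -59.9]
```

>>> jog_arm(commands=[[[0, 0, 0], [-2, 0, 30], 0], [[0, 0, 0], [-1, 0, 20], 0], [[0, 0, 0], [0, 20, 8], 0], [[0, 0, 0], [0, 20, 0], 0], [[0, 0, 0], [0, 10, 0], 0], [[0, 0, 0], [0, 0, 0], 0]])

```text
t: 3.9
eef_pos: [0.5209, 0.253, 0.3942]
eef_rot: [0.707, -0.031, 0.03, -0.706]
contact_force: [-0.0, -0.4, -0.3]
gripper_width: 0.009
```

```bash
python3 - <<'E'
from h import *
from cell import manip
todo(np.array([.521,.257,.390]),-.0865)
a=manip.read_camera("side");b=manip.read_camera("wrist")
x=a["image"][90:200,160:280];cv2.imwrite("pics/s1.png",cv2.resize(x,None,fx=5,fy=5));cv2.imwrite("pics/w1.png",b["image"])
E
```

```text
t 3.9 p [0.5209 0.253  0.3942] F [-0.  -0.4 -0.3] w 0.00861307408959016 
 [[ 0.996 -0.001  0.085]
 [-0.085 -0.001  0.996]
 [-0.001 -1.    -0.001]]
turn 1 [ 0.0008  0.001  -0.0012] shift if now [-0.2  4.2  4. ] after turn [-0.3  4.2  4. ]
turn -1 [-1.9000e-03 -3.1406e+00 -1.2000e-03] shift if now [-0.2  4.2  4. ] after turn [ 0.3  4.2 -4. ]
```

View pics/s1.png

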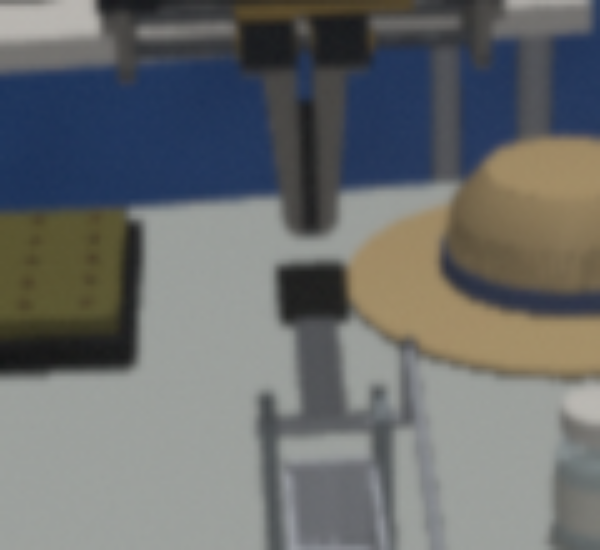

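View pics/w1.png

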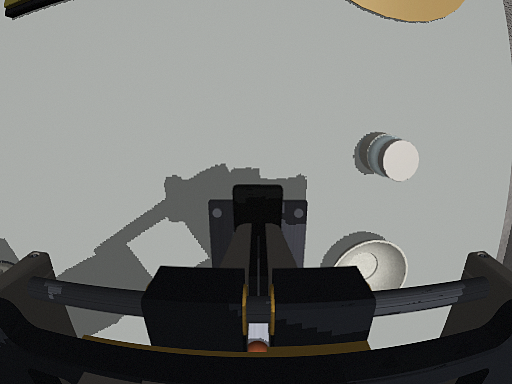

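The side crop shows the shut fingertips (310,232) right above the pad (313,290). The wrist view shows the pad (258,200) centred on the fingers. Next I press down.

>>> jog_arm(commands=[[[0, 0, 0], [0, 10, 2], 0], [[0, 0, 0], [0, 10, 2], 0], [[0, 0, 0], [0, 6, 0], 0], [[0, 0, 0], [0, 6, 0], 0], [[0, 0, 0], [0, 6, 0], 0], [[0, 0, 0], [0, 5, 0], 0]])

```text
t: 4.75
eef_pos: [0.5215, 0.2576, 0.3517]
eef_rot: [-0.706, 0.03, -0.03, 0.707]
contact_force: [-0.1, 1.8, 4.0]
gripper_width: 0.007
```

>>> jog_arm(commands=[[[0, 0, 0], [0, 5, 0], 0], [[0, 0, 0], [0, 5, 0], 0], [[0, 0, 0], [0, 5, 0], 0], [[0, 0, 0], [0, 3, 0], 0]])

```text
t: 5.25
eef_pos: [0.5215, 0.2577, 0.3337]
eef_rot: [-0.706, 0.03, -0.03, 0.707]
contact_force: [0.3, 4.6, 5.4]
gripper_width: 0.006
```

>>> jog_arm(commands=[[[0, 0, 0], [0, 3, 0], 0], [[0, 0, 0], [0, 3, 0], 0], [[0, 0, 0], [0, 2, 0], 0], [[0, 0, 0], [0, 0, 0], 0]])

```text
t: 5.75
eef_pos: [0.5216, 0.2577, 0.3258]
eef_rot: [-0.706, 0.03, -0.03, 0.707]
contact_force: [-0.9, 4.3, 7.0]
gripper_width: 0.003
```

```bash
cat > look.py <<'E'
import sys
from h import *
from cell import manip
n=sys.argv[1]
a=manip.read_camera("side");b=manip.read_camera("top")
x=a["image"][130:384,140:310];cv2.imwrite(f"pics/s{n}.png",cv2.resize(np.hstack([x,b["image"][150:404,230:450].copy() if 0 else cv2.copyMakeBorder(b["image"][170:290,130:430],0,134,0,0,cv2.BORDER_CONSTANT)]),None,fx=1.65,fy=1.65))
s=manip.read_state();print(s["t"],s["eef_pos"],s["contact_force"])
E
python3 look.py 2
```

```text
5.85 [0.52151834 0.25770629 0.32591476] [0.26043562 3.47576265 5.82890437]
```

View pics/s2.png

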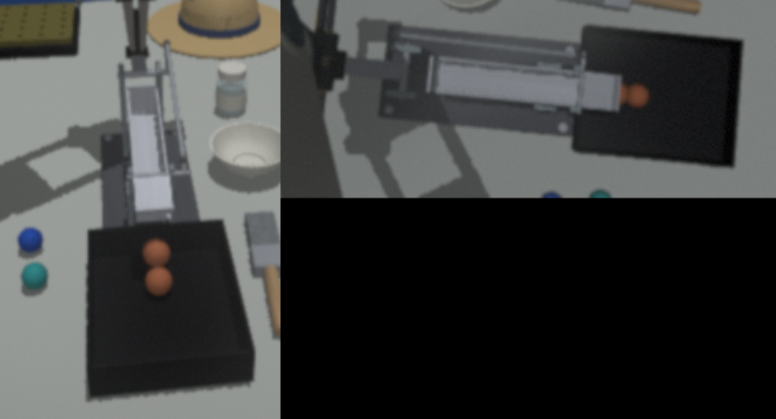

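The lid (153,190 in the side view) is open and the chute is empty. Two balls are visible in the tray at (155,252) and (158,281). I go on down to the firm stop.

>>> jog_arm(commands=[[[0, 0, 0], [0, 2, 0], 0], [[0, 0, 0], [0, 1, 0], 0], [[0, 0, 0], [0, 0, 0], 0], [[0, 0, 0], [0, 0, 0], 0]])

```text
t: 6.35
eef_pos: [0.5216, 0.2577, 0.3238]
eef_rot: [-0.706, 0.03, -0.03, 0.707]
contact_force: [-2.1, 1.2, 13.8]
gripper_width: 0.008
```

```bash
python3 look.py 3
```

```text
6.45 [0.52154549 0.25769069 0.32378972] [-1.71462135  1.70847711 13.57118231]
```

View pics/s3.png

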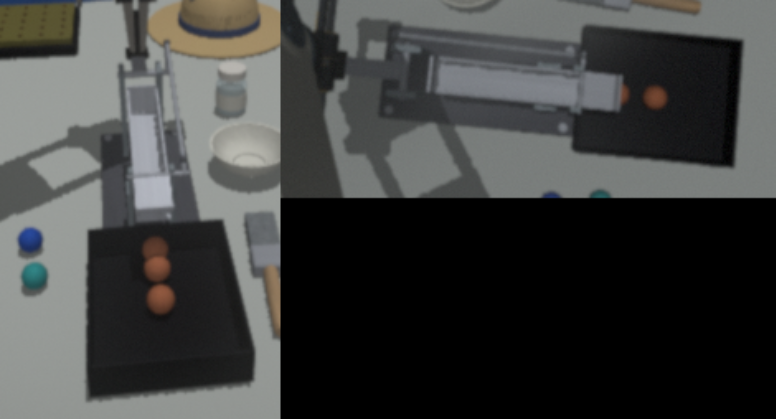

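At the firm stop (13.8 N), and all three balls are in the tray at (154,248), (157,268) and (160,298). I hold it for a second.

>>> jog_arm(commands=[[[0, 0, 0], [0, 0, 0], 0], [[0, 0, 0], [0, 0, 0], 0], [[0, 0, 0], [0, 0, 0], 0], [[0, 0, 0], [0, 0, 0], 0], [[0, 0, 0], [0, 0, 0], 0], [[0, 0, 0], [0, 0, 0], 0], [[0, 0, 0], [0, 0, 0], 0], [[0, 0, 0], [0, 0, 0], 0]])

```text
t: 7.45
eef_pos: [0.5215, 0.2577, 0.3238]
eef_rot: [-0.706, 0.03, -0.03, 0.707]
contact_force: [-2.0, 2.0, 13.8]
gripper_width: 0.004
```

```bash
python3 look.py 4; python3 - <<'E'
from h import *
from cell import manip
c=manip.read_camera("side");im=c["image"]
hsv=cv2.cvtColor(im,cv2.COLOR_BGR2HSV);m=((hsv[...,0]<10)&(hsv[...,1]>110)).astype(np.uint8);m[:,:195]=0;m[:,285:]=0
n,l,s,ce=cv2.connectedComponentsWithStats(m)
for k in range(1,n):
  if s[k][4]>15: print(s[k],cast(c,*ce[k],.021).round(3))
E
```

```text
7.55 [0.52152623 0.25767794 0.32377921] [-1.65857907  1.02048913 14.28316715]
[227 274  16  27 318] [ 0.49  -0.093  0.021]
[229 302  17  19 219] [ 0.483 -0.157  0.021]
```

View pics/s4.png

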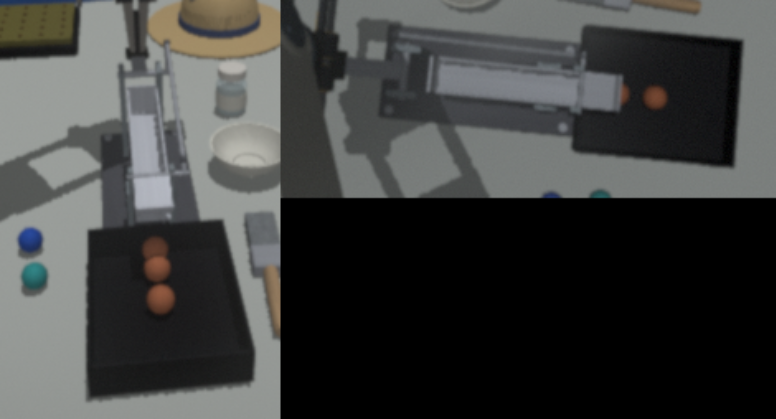

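The balls are at rest in the tray. I ease up at 16–24 mm/s.

>>> jog_arm(commands=[[[0, 0, 0], [0, -2, 0], 0], [[0, 0, 0], [0, -2, 0], 0], [[0, 0, 0], [0, -3, 0], 0], [[0, 0, 0], [0, -3, 0], 0], [[0, 0, 0], [0, -3, 0], 0], [[0, 0, 0], [0, -3, 0], 0], [[0, 0, 0], [0, -3, 0], 0], [[0, 0, 0], [0, -3, 0], 0]])

```text
t: 8.6
eef_pos: [0.5214, 0.257, 0.3447]
eef_rot: [0.707, -0.03, 0.03, -0.706]
contact_force: [1.8, -1.3, 2.1]
gripper_width: 0.002
```

>>> jog_arm(commands=[[[0, 0, 0], [0, -2, 0], 0], [[0, 0, 0], [0, -2, 0], 0], [[0, 0, 0], [0, -2, 0], 0], [[0, 0, 0], [0, -2, 0], 0], [[0, 0, 0], [0, -2, 0], 0], [[0, 0, 0], [0, -2, 0], 0], [[0, 0, 0], [0, -2, 0], 0], [[0, 0, 0], [0, -2, 0], 0]])

```text
t: 9.6
eef_pos: [0.5213, 0.2575, 0.3608]
eef_rot: [-0.706, 0.03, -0.03, 0.706]
contact_force: [0.0, -1.4, 1.3]
gripper_width: 0.008
```

>>> jog_arm(commands=[[[0, 0, 0], [0, -2, 0], 0], [[0, 0, 0], [0, -2, 0], 0], [[0, 0, 0], [0, -2, 0], 0], [[0, 0, 0], [0, -2, 0], 0], [[0, 0, 0], [0, -2, 0], 0], [[0, 0, 0], [0, -2, 0], 0], [[0, 0, 0], [0, -2, 0], 0], [[0, 0, 0], [0, -2, 0], 0]])

```text
t: 10.6
eef_pos: [0.5213, 0.2575, 0.3768]
eef_rot: [-0.706, 0.03, -0.03, 0.706]
contact_force: [-0.7, 0.8, 1.1]
gripper_width: 0.007
```

>>> jog_arm(commands=[[[0, 0, 0], [0, -5, 0], 0], [[0, 0, 0], [0, -10, 0], 0], [[0, 0, 0], [0, -15, 0], 0], [[0, 0, 0], [0, -20, 0], 0], [[0, 0, 0], [0, -20, 0], 0], [[0, 0, 0], [0, -10, 0], 0], [[0, 0, 0], [0, 0, 0], 0], [[0, 0, 0], [0, 0, 0], 0]])

```text
t: 11.6
eef_pos: [0.5211, 0.2573, 0.4561]
eef_rot: [0.707, -0.03, 0.03, -0.706]
contact_force: [1.4, 0.2, -0.8]
gripper_width: 0.004
```

```bash
python3 look.py 5
```

```text
11.7 [0.52114929 0.25735061 0.4558544 ] [-0.76506965 -0.72537839 -0.57524592]
```

View pics/s5.png

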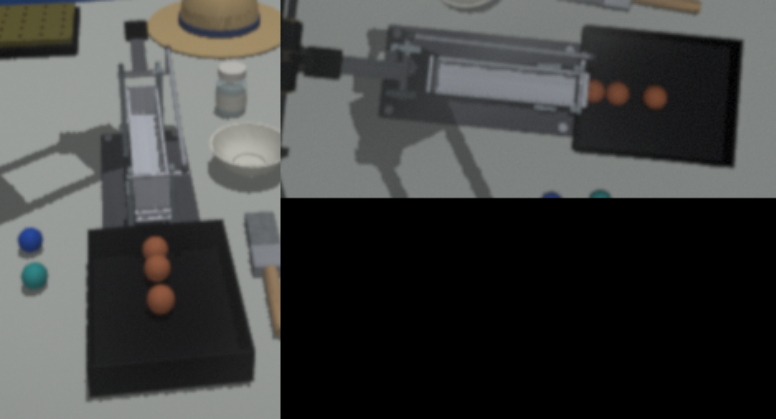

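The lid is shut (the flap is hanging at (153,195)), the lever is up, and the three balls are still in the tray. I check the pad's position against the start, then hand in.

```bash
python3 - <<'E'
from h import *
from cell import manip
c=manip.read_camera("side");g=c["image"].max(2)
n,l,s,ce=cv2.connectedComponentsWithStats((g<50).astype(np.uint8));k=l[148,222];print(k,s[k],ce[k],"start 221.92 147.82")
if k and abs(ce[k][1]-147.8)<1: print(manip.finish_job())
E
```

```text
18 [216 144  13  10 110] [221.97272727 148.09090909] start 221.92 147.82
the job is handed in; nothing more can be done
None
```

The job is handed in. I pressed the lever to its firm stop with the shut fingertips (about 14 N) and held it there until all three balls lay still in the tray. I then eased it up at roughly 16–24 mm/s and backed off 80 mm.

- **Last pictures:** they show the lid shut and the three balls in the tray. The tray, brush, bowl and jar look unmoved; I checked those by eye only.
- **Lever pad:** it is back within 0.3 px of where it started in the side view. The force reading was only sensor noise after I backed off.
- **Not measured:** the lid's angle and closing speed were not measured directly. I judged them from the pictures and the slow easing speed.

No check failed or disagreed.

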